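Put the loader valve lever in float

ROBOT

A 6-joint arm with a two-finger parallel gripper is mounted at the origin on the work surface. World frame = base frame: x ahead of the robot, y to its left, z up, the work surface at z = 0. Lengths are in m, angles in rad, forces in N, time in s.
With the tool pointing down it reaches from about 0.3 to 0.775 m from the base axis. Payload 14.6 kg.
Tool frame: the origin (TCP) lies at the very end of the fingers, on their centre line; the grasp point (between the pads) lies 19 mm behind it (env.grip_point_offset is the distance from the TCP to the grasp point, in m); y points along the fingers, z is the direction in which the jaws open and shut, and the axes are right-handed (so a half turn about y gives the same grasp; the last joint's range is limited). The gripper opens to 94 mm and grips with 3 to 60 N. Pads are 16 mm wide; open, the fingers measure 119 mm over their backs; the gripper's body (75 mm by 177 mm) begins 78 mm behind the grasp point.
Start: joints at [-1.187, 0.3, 1.521, -0, 1.321, -0.067], TCP at [0.24, -0.495, 0.205] pointing down, gripper open.
Joint ranges: [-3.03, 3.03], [-0.79, 2.21], [0.23, 2.52], [-1.04, 4.18], [0, 3.07], [-2.55, 2.55]. Speed limits (rad/s): [2.22, 2.22, 2.57, 3.14, 3.14, 3.14].

INTERFACE

Orientations are given as [roll, pitch, yaw] about the fixed x, y, z axes, in that order (R = Rz(yaw) Ry(pitch) Rx(roll)).
In Python, from bench import readout, optics, order, env gives the robot as it stands.
- The arm moves only by the shell command python3 -m handwheel 'ROWS' [FORCE]. ROWS is JSON, a list of rows, each a list of 3 entries, a list of its own where there are three numbers: the shift along the tool's x, y, z in m, then the turn, a rotation vector about the tool's x, y, z in degrees, then the closure, from 0 (fully open) to 1 (shut). In form: [[[dx, dy, dz], [rx, ry, rz], gripper], ...]. A call has 1 to 10 rows; each row is the pose to reach, as a shift and turn from the pose measured when the call began, along the tool's axes at that moment; what a row does not reach only later rows make up. A row lasts 1/12 s, in which the tool goes at most 41.7 mm and 7.16 degrees, less where a joint would pass 70% of its speed; a pose out of reach is approached as far as the arm can. A call with a gripper value outside its range is refused whole. The fingers move at their own pace and stop on an object; FORCE is the grip in N (left out, the last holds). Time passes only in rows, so rows that repeat a pose let the fingers close. It gives the time, the measured TCP pose, the force and the opening at its end, in the units of the state.
- readout.observe(): the state, without advancing time (a new reading comes with each control period).
- optics.capture(name): name is "scene" or "top" or "wrist"; returns a dict with "pixels" (480x640x3 uint8, blue, green, red), "fx", "fy", "cx", "cy" (pixels), "pose" (4x4, takes a point from camera to world coordinates). Camera axes: x right, y up, looking along -z (the intrinsics and any distortion apply to the point x, -y, -z); pixel columns grow to the right and rows downward; lengths in m; the calibration is good to about 2 mm. A picture is of the moment at which its call begins. There is no depth.
- order.job_done(): hands the job in, once; it reports no verdict.
The state is a dict: "time": time; "q": joint angles; "qd": joint speeds; "joint_efforts": joint torques, N m; "position": TCP position; "ee_rot": TCP orientation; "ft_force": force on the tool from outside, world axes, zero at the start; "moment": the same for the moment, N m; "finger_gap": opening from 0.0 (shut) to 1.0 (fully open).
Only numpy, scipy, OpenCV 4.12 (cv2) and the standard library are available. Lean on these libraries where they do the work, as an engineer would, in place of code of your own. Each camera call takes 0.05 s, during which the arm holds its last target.

TASK

Push the red-knobbed valve lever forward, past its stiff detent, until it clicks into the float notch at the green end of its quadrant, and leave it there. Leave the black-knobbed and the yellow-knobbed levers as they are.

Things in the scene. Friction and masses are not known exactly. Their poses are not given: they have to be found in the camera images.
- red (a joint): Angle (rad) of the red-knobbed lever, the one to push: 0 fully back (leans 0.35 towards the robot), upright at 0.35, end stop 1.0; grows as pushed away from the robot. Up to 0.55 light friction (3 N at the knob), stays where left. Then a sprung detent resists (12 N in all) and pushes back if let go before its ridge at 0.75; from 0.8 the lever snaps into the float notch, 0.93 to 1.0, and stays.
- red_knob (a point): Centre of the red ball knob, 34 mm across, on a round 12 mm steel lever. Own z: along the lever from pivot to knob; y: the level hinge axis, so the knob moves along its own +x when pushed forward (within 0.4 rad of world +x). The pivot is 150 mm from the knob centre along -z, 97 mm above the bench; knob centre 247 mm above the bench when upright, about 217 mm in float.
- black_knob (a point): Centre of the black ball knob (34 mm) of another lever, to be left as it is; same size and axes as the red one. Three grey hydraulic valves stand side by side, 90 mm apart, on a dark steel plate fixed to the bench; which place has which knob varies. Rails beside the levers, 64 mm from the pivots: thick and green at the float end of the red one's; the other two have no float.
- yellow_knob (a point): Centre of the yellow ball knob (34 mm) of the third lever, to be left as it is; same size and axes as the red one.

How it is judged:
At the end, for the whole second after the job is handed in: The red lever rests in its float notch (joint above 0.90 rad, at rest), and the black and the yellow knob are within 15 mm of where they started (value of joint red above 0.9 rad and velocity of joint red between -0.1 and 0.1 rad/s and distance of each of black_knob, yellow_knob from where it was at the start of the episode below 0.015 m); the robot touches nothing.
It fails at once if the black-knobbed lever is moved by more than 15 mm (distance of black_knob from where it was at the start of the episode above 0.015 m).
It fails at once if the yellow-knobbed lever is moved by more than 15 mm (distance of yellow_knob from where it was at the start of the episode above 0.015 m).
It also fails if it takes over 32 s, if anything falls off the work surface, if the arm or the gripper's body presses on something with over 40 N, if the wrist force passes 120 N, or if a joint passes its speed limit or range.

## Working session

There is one attempt and no reset: what is moved stays moved. The work goes in short steps, Python scripts to look and compute and a shell command to move; the robot and the scene stay as the last step left them, time stands still between calls to the robot, and variables do not carry over. Pictures are saved under pics/ and viewed, and the job is handed in when it is done.

```bash
mkdir -p pics
python3 - <<'E'
from bench import readout, optics, order, env
import cv2
print(readout.observe()); print(env.grip_point_offset)
for n in ["scene","top"]:
    c=optics.capture(n); cv2.imwrite(f"pics/{n}0.png",c["pixels"]); print(n,{k:v for k,v in c.items() if k!="pixels"})
E
```

```text
{'time': 0.0, 'q': array([-1.18656256e+00,  3.00476442e-01,  1.52159755e+00, -3.88460033e-05,
        1.32070418e+00, -6.66274173e-02]), 'qd': array([ 0.00095104,  0.00066737, -0.0005525 , -0.00141489, -0.00058308,
        0.00030125]), 'joint_efforts': array([ 1.38875846e-03, -5.31807160e+01, -3.52741778e+01,  7.08541065e-02,
        2.43660092e-02, -9.13317012e-05]), 'position': array([ 0.23952987, -0.49479928,  0.20487644]), 'ee_rot': array([-1.57198172e+00,  4.13870176e-05, -2.69072186e+00]), 'ft_force': array([ 0.05714226,  0.04009534, -0.82315901]), 'moment': array([ 0.03606408, -0.01224829, -0.02087847]), 'finger_gap': 0.9993641527292634}
0.0188
scene {'fx': 548.1700669721776, 'fy': 548.1700669721776, 'cx': 315.71028619989016, 'cy': 234.70926813563972, 'pose': array([[ 0.44707524, -0.67504856,  0.58688429,  0.95661   ],
       [ 0.89434323,  0.32519648, -0.30724166, -0.13113529],
       [ 0.01655034,  0.66223613,  0.74911241,  0.73779796],
       [ 0.        ,  0.        ,  0.        ,  1.        ]])}
top {'fx': 465.9080071081191, 'fy': 465.9080071081191, 'cx': 318.7454866686925, 'cy': 241.4901073597337, 'pose': array([[ 0.02315803,  0.98648501, -0.16220678,  0.44528703],
       [-0.99959058,  0.02012077, -0.02034261,  0.0669151 ],
       [-0.01680396,  0.16261147,  0.98654708,  0.93323004],
       [ 0.        ,  0.        ,  0.        ,  1.        ]])}
```

View pics/scene0.png

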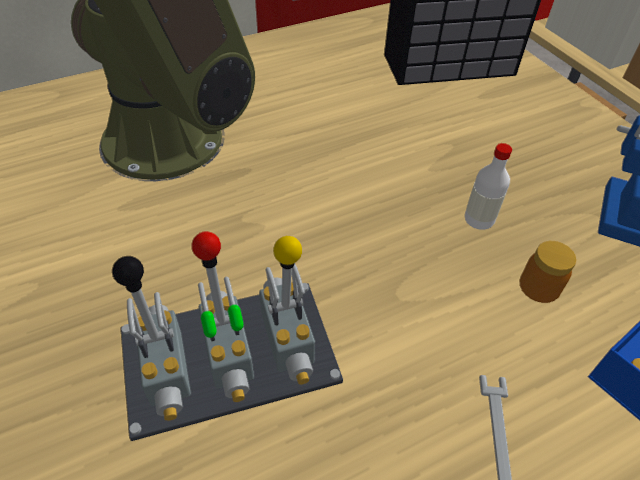

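View pics/top0.png

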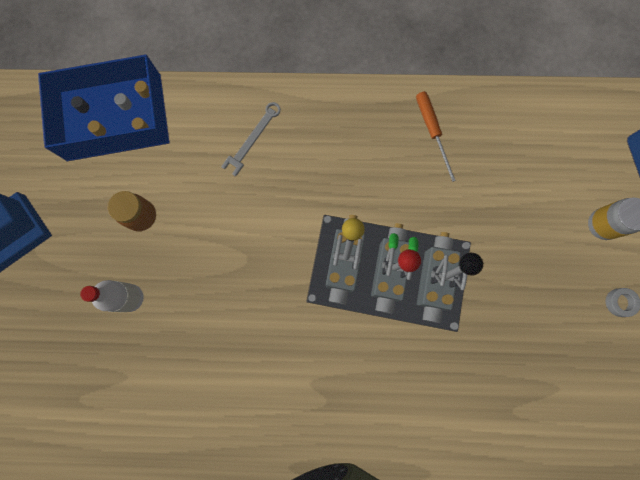

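The scene view shows the red knob at (206,246), between black at (128,271) and yellow at (288,250). In the top view red is at (409,261), black at (471,264) and yellow at (353,229), with the green float rails at the far (+x) end. Next I triangulate the knobs and the plate yaw.

```bash
cat > h.py <<'E'
import numpy as np, cv2
from bench import optics
def ray(c,u,v):
    P=c["pose"]; d=np.array([(u-c["cx"])/c["fx"],-(v-c["cy"])/c["fy"],-1.0]); d=P[:3,:3]@d
    return P[:3,3],d/np.linalg.norm(d)
def plane(c,u,v,z):
    o,d=ray(c,u,v); return o+d*(z-o[2])/d[2]
def tri(rs):
    A=sum(np.eye(3)-np.outer(d,d) for o,d in rs); b=sum((np.eye(3)-np.outer(d,d))@o for o,d in rs)
    p=np.linalg.solve(A,b); return p,[np.linalg.norm(np.cross(p-o,d)) for o,d in rs]
def blob(img,col,uv,r=22):
    hsv=cv2.cvtColor(img,cv2.COLOR_BGR2HSV).astype(int); H,S,V=hsv[...,0],hsv[...,1],hsv[...,2]
    m={"red":((H<6)|(H>174))&(S>150)&(V>60),"yellow":(H>20)&(H<34)&(S>170)&(V>70),"black":(V<48)}[col]
    yy,xx=np.mgrid[:480,:640]; m&=(xx-uv[0])**2+(yy-uv[1])**2<r*r
    n,l,st,ce=cv2.connectedComponentsWithStats(m.astype(np.uint8)); i=1+np.argmax(st[1:,4])
    ys,xs=np.where(l==i); (cx,cy),rr=cv2.minEnclosingCircle(np.stack([xs,ys],1).astype(np.float32))
    return cx,cy,rr,st[i,4]
E
python3 - <<'E'
from h import *
np.set_printoptions(precision=4,suppress=True)
s=optics.capture("scene");t=optics.capture("top")
for k,a,b in [("red",(206,246),(409,261)),("black",(128,269),(471,264)),("yellow",(288,250),(353,229))]:
    A=blob(s["pixels"],k,a,18);B=blob(t["pixels"],k,b,15)
    print(k,np.round(A,1),np.round(B,1),tri([ray(s,*A[:2]),ray(t,*B[:2])]))
# plate bolts in top, scene
for uv in [(327,220),(467,245),(455,326),(312,298)]: print(plane(t,*uv,0.012))
for uv in [(136,428),(335,374)]: print("s",plane(s,*uv,0.012))
cv2.imwrite("pics/topz.png",cv2.resize(t["pixels"][200:340,290:500],None,fx=3.8,fy=3.8,interpolation=cv2.INTER_CUBIC))
cv2.imwrite("pics/scz.png",cv2.resize(s["pixels"][220:445,100:360],None,fx=2.6,fy=2.6,interpolation=cv2.INTER_CUBIC))
E
```

```text
red [205.9 245.6  14.4 639. ] [409.1 260.4  11.2 379. ] (array([ 0.5324, -0.0532,  0.2479]), [np.float64(0.00013893314241603447), np.float64(0.00013893314241610928)])
black [127.7 272.   15.9 732. ] [470.6 263.5  11.6 407. ] (array([ 0.5299, -0.1441,  0.246 ]), [np.float64(0.00034573628550379977), np.float64(0.00034573628550383045)])
yellow [287.6 249.8  14.4 645. ] [353.  228.7  10.7 145. ] (array([0.5786, 0.0302, 0.2468]), [np.float64(3.7317623034752935e-05), np.float64(3.7317623034748184e-05)])
[0.6411 0.0703 0.012 ]
[ 0.5957 -0.2094  0.012 ]
[ 0.4363 -0.1818  0.012 ]
[0.4839 0.0966 0.012 ]
s [ 0.5927 -0.2051  0.012 ]
s [0.6402 0.0716 0.012 ]
```

View pics/topz.png

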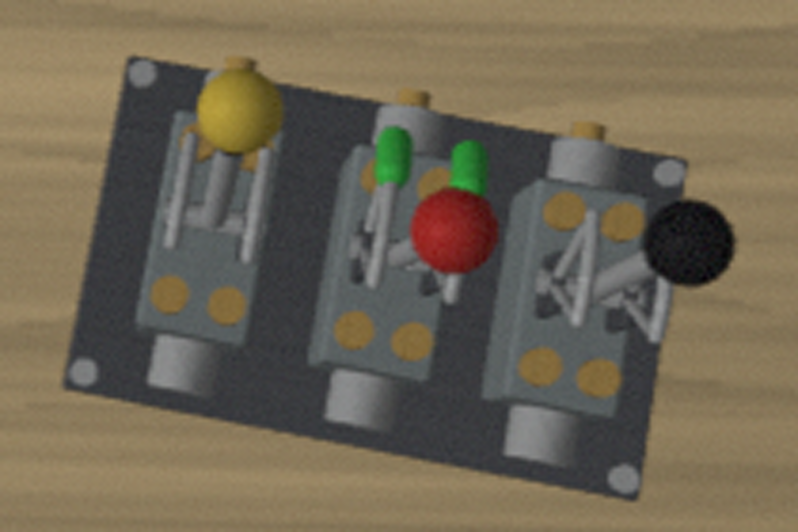

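View pics/scz.png

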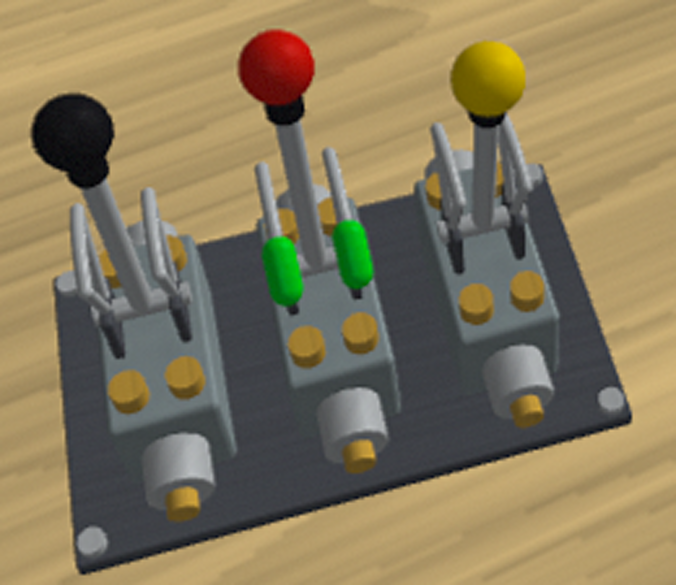

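Triangulation gives red at (0.532,−0.053,0.248), black at (0.530,−0.144,0.246) and yellow at (0.579,0.030,0.247). Ray misses are under 0.4 mm and the heights match the 247 mm given. The bolts put the plate yaw at about −0.16, so forward is (0.987,−0.16). I'll push with closed fingers at z≈0.205, starting about 90 mm behind the red knob, with the jaw axis along the hinge.

```bash
python3 -m handwheel '[[[-0.02,0,-0.017],[0,3.5,0],1],[[-0.05,0,-0.042],[0,7,0],1],[[-0.08,0,-0.067],[0,10.5,0],1],[[-0.11,0,-0.093],[0,14,0],1],[[-0.14,0,-0.118],[0,17.5,0],1],[[-0.17,0,-0.143],[0,21,0],1],[[-0.2,0,-0.169],[0,24.5,0],1],[[-0.23,0,-0.194],[0,28,0],1],[[-0.26,0,-0.219],[0,31.5,0],1],[[-0.28,0,-0.236],[0,35,0],1]]' 20
cat > w.py <<'E'
from h import *
from bench import readout
from scipy.spatial.transform import Rotation as Ro
np.set_printoptions(precision=4,suppress=True)
s=readout.observe(); R=Ro.from_euler("xyz",s["ee_rot"]).as_matrix(); p=s["position"]
yaw=-0.161; X=np.array([np.cos(yaw),np.sin(yaw),0]); k=np.array([0.5324,-0.0532,0.2479])
d=p-k; Y=np.array([-X[1],X[0],0])
print("t",s["time"],"p",p,"rel knob start: fwd %.4f side %.4f"%(d@X,d@Y),"F",s["ft_force"],"gap",s["finger_gap"])
print("tool axes",R.T.round(3).tolist(),"fwd in tool",R.T@X,"jaw err deg",np.degrees(np.arcsin(R[:,2]@X)))
tgt=k-0.09*X; tgt[2]=0.203; print("to prepush, tool:",R.T@(tgt-p))
E
python3 w.py
```

```text
time: 1.03
position: [0.3894, -0.1578, 0.2054]
ee_rot: [-1.572, 0.0, 2.98]
ft_force: [-0.5, -0.2, -0.6]
finger_gap: 0.326
t 1.0333 p [ 0.3894 -0.1578  0.2054] rel knob start: fwd -0.1244 side -0.1262 F [-0.4933 -0.2068 -0.5707] gap 0.3256940663288976
tool axes [[-0.987, 0.161, -0.0], [0.0, 0.001, -1.0], [-0.161, -0.987, -0.001]] fwd in tool [-1.     0.    -0.001] jaw err deg -0.059852647635346146
to prepush, tool: [-0.0342  0.0025 -0.1263]
```

```bash
python3 -m handwheel '[[[-0.008,0,-0.03],[0,0,0],1],[[-0.016,0,-0.06],[0,0,0],1],[[-0.025,0.001,-0.09],[0,0,0],1],[[-0.034,0.002,-0.115],[0,0,0],1],[[-0.034,0.002,-0.126],[0,0,0],1],[[-0.034,0.002,-0.126],[0,0,0],1],[[-0.034,0.002,-0.126],[0,0,0],1]]'
python3 w.py
python3 - <<'E'
from h import *
c=optics.capture("scene"); cv2.imwrite("pics/s1.png",c["pixels"][80:460,20:420].repeat(1,0));
E
```

```text
time: 1.62
position: [0.4429, -0.0392, 0.2034]
ee_rot: [-1.571, -0.0, 2.981]
ft_force: [-0.5, -0.8, 0.4]
finger_gap: 0.007
t 1.6167 p [ 0.4429 -0.0392  0.2034] rel knob start: fwd -0.0906 side -0.0005 F [-0.4882 -0.8057  0.39  ] gap 0.007264411878523684
tool axes [[-0.987, 0.16, 0.0], [-0.0, 0.001, -1.0], [-0.16, -0.987, -0.001]] fwd in tool [-1.     -0.0004  0.    ] jaw err deg 0.0008620870186865484
to prepush, tool: [-0.0006  0.0004 -0.0005]
```

View pics/s1.png

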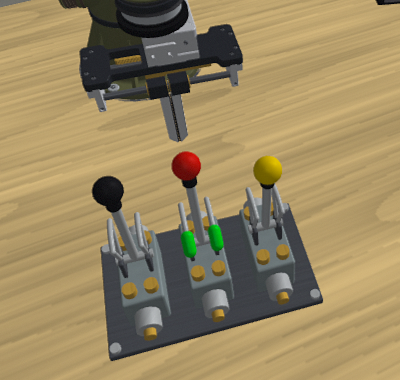

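The fingers are shut (tip at about (178,138) in the crop) and lined up behind the red knob at (186,166), with the body above all three knobs. Now I push forward, which is tool −x.

```bash
python3 -m handwheel '[[[-0.02,0,0],[0,0,0],1],[[-0.04,0,0],[0,0,0],1],[[-0.055,0,0],[0,0,0],1],[[-0.065,0,0],[0,0,0],1],[[-0.075,0,0],[0,0,0],1],[[-0.085,0,0],[0,0,0],1],[[-0.095,0,0],[0,0,0],1],[[-0.105,0,0],[0,0,0],1],[[-0.115,0,0],[0,0,0],1],[[-0.125,0,0],[0,0,0],1]]'
python3 w.py
python3 - <<'E'
from h import *
c=optics.capture("scene"); cv2.imwrite("pics/s2.png",c["pixels"][80:460,20:420])
E
```

```text
time: 2.5
position: [0.5626, -0.061, 0.2012]
ee_rot: [-1.571, -0.012, 2.978]
ft_force: [-30.6, 4.8, -9.3]
finger_gap: 0.008
t 2.5 p [ 0.5626 -0.061   0.2012] rel knob start: fwd 0.0310 side -0.0029 F [-30.6492   4.7516  -9.2545] gap 0.008260052475929513
tool axes [[-0.987, 0.163, 0.012], [-0.012, 0.002, -1.0], [-0.163, -0.987, -0.0]] fwd in tool [-0.9999 -0.0123 -0.0027] jaw err deg -0.1567907775261995
to prepush, tool: [ 0.121  -0.0003 -0.0025]
```

View pics/s2.png

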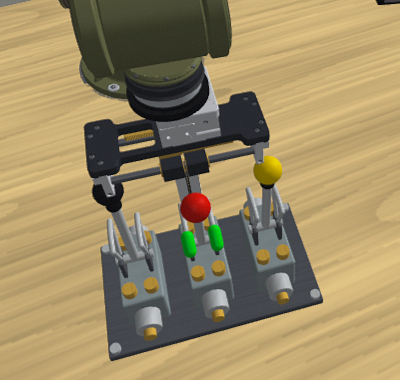

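Run:
```python
from h import *
from bench import readout
s=optics.capture("scene");t=optics.capture("top"); st=readout.observe(); print(st["ft_force"],st["moment"],st["position"])
for k,a in [("red",(215,288)),("black",(128,273)),("yellow",(288,250))]:
    A=blob(s["pixels"],k,a,18); print(k,np.round(A,1))
cv2.imwrite("pics/s3.png",cv2.resize(s["pixels"][180:340,80:330],None,fx=3.2,fy=3.2,interpolation=cv2.INTER_CUBIC))
cv2.imwrite("pics/t3.png",cv2.resize(t["pixels"][180:340,270:510],None,fx=3.2,fy=3.2,interpolation=cv2.INTER_CUBIC))
```

```text
[ 0.21784803 -0.66654363  0.6192191 ] [0.06834965 0.04183052 0.01551772] [ 0.5658223  -0.06148031  0.20288939]
red [216.3 292.9  15.  657. ]
black [128.  274.5  16.7 466. ]
yellow [287.8 249.8  14.5 594. ]
```

View pics/s3.png

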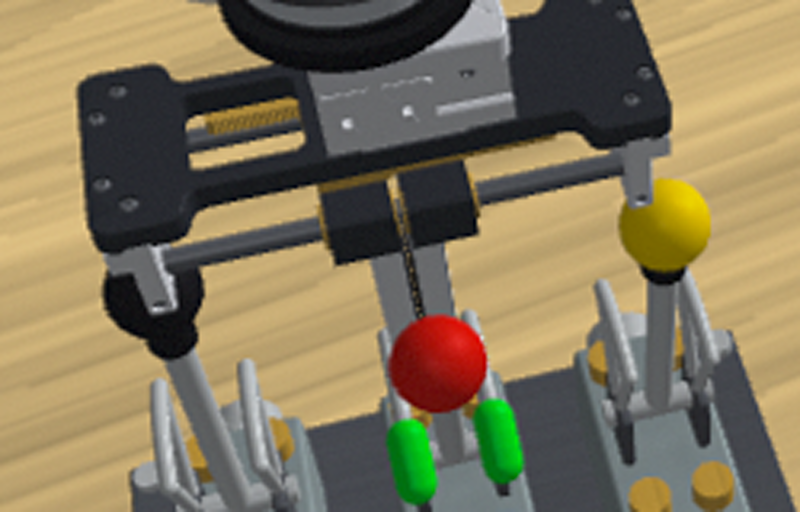

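View pics/t3.png

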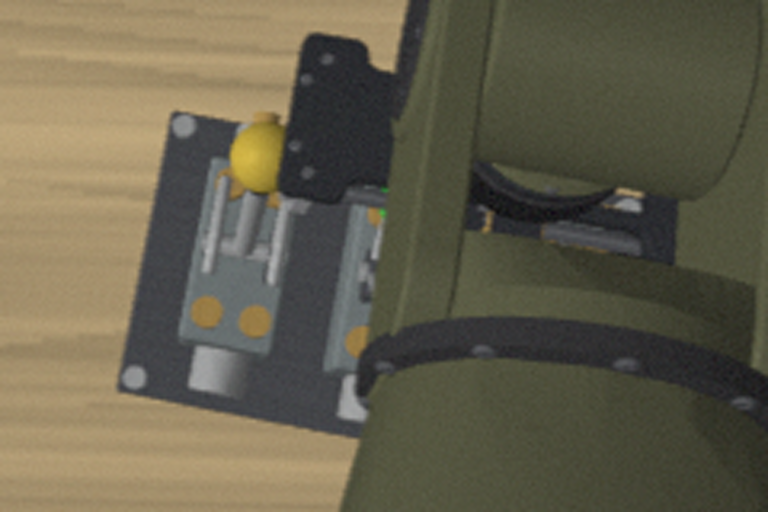

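```bash
cat > ang.py <<'E'
from h import *
def red_angle(c,uv):
    yaw=-0.161; X=np.array([np.cos(yaw),np.sin(yaw),0]); piv=np.array([0.5324,-0.0532,0.097])+0.0074*X
    o,d=ray(c,*uv); best=[]
    for a in np.arange(0.2,1.1,0.005):
        p=piv+0.15*(np.sin(a-.35)*X+np.cos(a-.35)*np.array([0,0,1])); best.append((np.linalg.norm(np.cross(p-o,d)),a))
    return min(best)
E
python3 - <<'E'
from ang import *
c=optics.capture("scene")
print(red_angle(c,(205.9,245.6)),red_angle(c,blob(c["pixels"],"red",(216,293),20)[:2]))
E
```

```text
(np.float64(0.00017440667746105567), np.float64(0.2950000000000001)) (np.float64(0.000795318437435097), np.float64(0.8000000000000005))
```

```bash
python3 w.py
python3 - <<'E'
from ang import *
c=optics.capture("scene"); b=blob(c["pixels"],"red",(216,295),22); print(b, red_angle(c,b[:2]))
yaw=-0.161; X=np.array([np.cos(yaw),np.sin(yaw),0]); piv=np.array([0.5324,-0.0532,0.097])+0.0074*X
for a in (.6,.7,.8,.9,.95,1.0):
    p=piv+0.15*(np.sin(a-.35)*X+np.cos(a-.35)*np.array([0,0,1])); q=c["pose"][:3,:3].T@(p-c["pose"][:3,3]); print(a,c["cx"]+c["fx"]*q[0]/-q[2],c["cy"]+c["fy"]*q[1]/q[2],p)
E
```

```text
t 2.7 p [ 0.566  -0.0613  0.2034] rel knob start: fwd 0.0344 side -0.0026 F [0.0738 0.4339 0.9715] gap 0.0032711155240134223
tool axes [[-0.987, 0.163, 0.0], [-0.0, 0.0, -1.0], [-0.163, -0.987, -0.0]] fwd in tool [-1.     -0.0002 -0.0027] jaw err deg -0.1573202507704816
to prepush, tool: [ 0.1244  0.0004 -0.0023]
(219.5, 307.0, 15.041708946228027, np.int32(554)) (np.float64(0.0006905415823940245), np.float64(0.8300000000000005))
0.6 213.48366364479944 277.75969435345934 [ 0.57633496 -0.06033529  0.24233686]
0.7 216.29829468687916 290.03767169855075 [ 0.59047379 -0.06263151  0.23790591]
0.8 219.22573811571797 302.90157540389765 [ 0.60410535 -0.06484536  0.23206707]
0.9 222.21853623596775 316.14479016064035 [ 0.61709343 -0.06695469  0.22487868]
0.95 223.72372815712149 322.8395889610932 [ 0.62330533 -0.06796354  0.22080034]
1.0 225.22616801823688 329.54505106748957 [ 0.62930827 -0.06893845  0.21641257]
```

The search mask clipped the blob, so I re-measure with the mask recentred.

Run:
```python
from ang import *
c=optics.capture("scene"); b=blob(c["pixels"],"red",(220,315),45); print(b, red_angle(c,b[:2]))
print(blob(c["pixels"],"yellow",(288,250),20))
cv2.imwrite("pics/s4.png",cv2.resize(c["pixels"][180:380,80:330],None,fx=3,fy=3,interpolation=cv2.INTER_CUBIC))
```

```text
(220.75489807128906, 310.92156982421875, 15.328130722045898, np.int32(710)) (np.float64(0.00030443702226860516), np.float64(0.8600000000000005))
(287.7727355957031, 249.81817626953125, 14.450435638427734, np.int32(604))
```

View pics/s4.png

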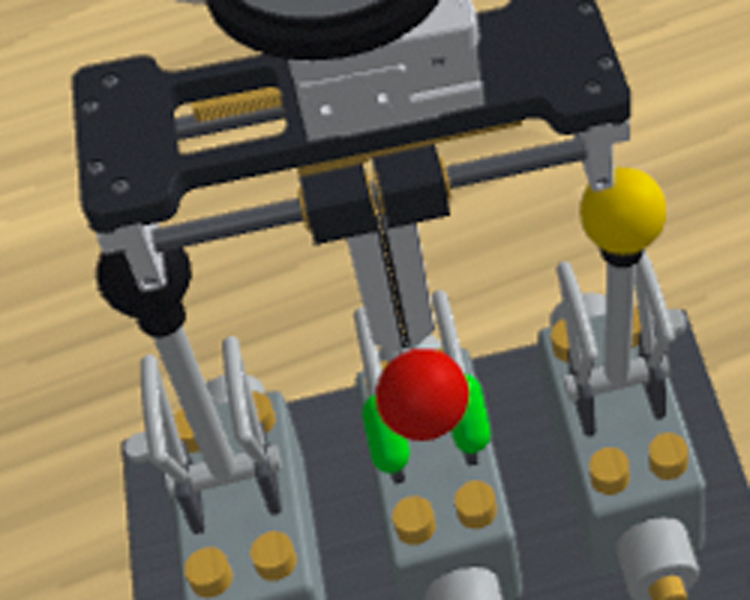

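The lever is past the ridge and still creeping on its own: 0.80, 0.83, then 0.86, with zero contact force. The yellow knob hasn't moved. I'll back off along the path I came in on, and the lever can settle meanwhile.

```bash
python3 -m handwheel '[[[0.015,0,0],[0,0,0],1],[[0.04,0,0],[0,0,0],1],[[0.065,0,0],[0,0,0],1],[[0.09,0,0],[0,0,0],1],[[0.115,0,0],[0,0,0],1],[[0.14,0,0],[0,0,0],1],[[0.155,-0.01,0],[0,0,0],1],[[0.16,-0.02,0],[0,0,0],1],[[0.16,-0.02,0],[0,0,0],1],[[0.16,-0.02,0],[0,0,0],1]]'
cat > chk.py <<'E'
from ang import *
c=optics.capture("scene"); b=blob(c["pixels"],"red",(220,315),45); print(b, red_angle(c,b[:2]))
print("yellow",blob(c["pixels"],"yellow",(288,250),20),"black",blob(c["pixels"],"black",(128,269),18))
cv2.imwrite("pics/s5.png",cv2.resize(c["pixels"][180:380,80:330],None,fx=3,fy=3,interpolation=cv2.INTER_CUBIC))
E
python3 chk.py; sleep 0; python3 chk.py
```

```text
time: 3.63
position: [0.4091, -0.0351, 0.2246]
ee_rot: [-1.571, 0.003, 2.978]
ft_force: [0.5, -0.4, -0.9]
finger_gap: 0.005
(222.0, 317.1428527832031, 15.386289596557617, np.int32(708)) (np.float64(0.0005309681826466969), np.float64(0.9050000000000007))
yellow (287.625, 249.75, 14.429346084594727, np.int32(642)) black (127.69230651855469, 272.0, 15.858200073242188, np.int32(732))
(222.0, 317.1428527832031, 15.386289596557617, np.int32(708)) (np.float64(0.0005309681826466969), np.float64(0.9050000000000007))
yellow (287.64788818359375, 249.76055908203125, 14.43249797821045, np.int32(644)) black (127.69230651855469, 272.0, 15.858200073242188, np.int32(733))
```

View pics/s5.png

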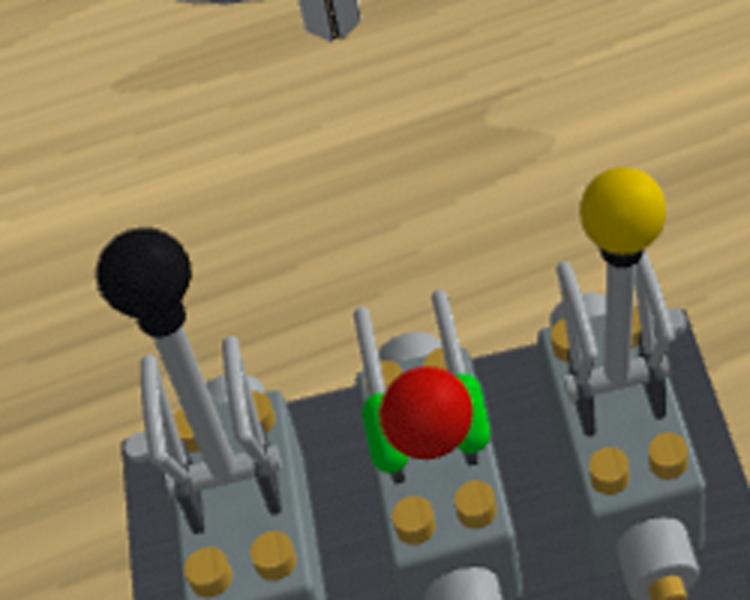

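Run:
```python
from ang import *
s=optics.capture("scene");t=optics.capture("top")
A=blob(s["pixels"],"red",(222,317),30);B=blob(t["pixels"],"red",(420,222),35)
p,e=tri([ray(s,*A[:2]),ray(t,*B[:2])]); print(A,B,p,e,"angle from z",.35+np.arccos((p[2]-.097)/.15))
d=p-np.array([0.5324,-0.0532,0.2479]); print(d, "travel chord",np.linalg.norm(d), "dangle",2*np.arcsin(np.linalg.norm(d)/.3), "mean dir",np.degrees(np.arctan2(-d[2],np.hypot(*d[:2]))))
```

```text
(222.15789794921875, 317.2105407714844, 15.362919807434082, np.int32(707)) (415.31890869140625, 207.58660888671875, 10.668560981750488, np.int32(344)) [ 0.61824412 -0.06741997  0.2246616 ] [np.float64(4.8868697638786564e-05), np.float64(4.886869763878566e-05)] angle from z 0.902762467800214
[ 0.08584412 -0.01421997 -0.0232384 ] travel chord 0.09006355748566544 dangle 0.6098294992034524 mean dir 14.952737543781149
```

Several estimates of the red angle give 0.90–0.92, which agrees with the notch within calibration error but sits close to the 0.90 limit. There's plenty of time, so I'll check with a gentle push further towards the end stop.

```bash
python3 -m handwheel '[[[-0.01,0.01,0],[0,0,0],1],[[-0.03,0.018,0],[0,0,0],1],[[-0.055,0.018,0],[0,0,0],1],[[-0.08,0.018,0],[0,0,0],1],[[-0.105,0.018,0],[0,0,0],1],[[-0.13,0.018,0],[0,0,0],1],[[-0.15,0.018,0],[0,0,0],1],[[-0.165,0.018,0],[0,0,0],1],[[-0.17,0.018,0],[0,0,0],1],[[-0.17,0.018,0],[0,0,0],1]]'
python3 w.py; python3 chk.py
```

```text
time: 4.67
position: [0.5767, -0.0627, 0.2039]
ee_rot: [-1.571, -0.002, 2.978]
ft_force: [-0.8, -0.7, 0.3]
finger_gap: 0.005
t 4.6667 p [ 0.5767 -0.0627  0.2039] rel knob start: fwd 0.0453 side -0.0023 F [-0.8132 -0.674   0.3153] gap 0.005187539747102016
tool axes [[-0.987, 0.163, 0.002], [-0.002, 0.001, -1.0], [-0.163, -0.987, -0.001]] fwd in tool [-1.     -0.002  -0.0024] jaw err deg -0.13589715359594678
to prepush, tool: [ 0.1353  0.0011 -0.0019]
(222.0, 317.1428527832031, 15.386289596557617, np.int32(710)) (np.float64(0.0005309681826466969), np.float64(0.9050000000000007))
yellow (287.7727355957031, 249.81817626953125, 14.450435638427734, np.int32(505)) black (125.5, 260.0, 15.041708946228027, np.int32(225))
```

```bash
python3 -m handwheel '[[[-0.005,0,0],[0,0,0],1],[[-0.01,0,0],[0,0,0],1],[[-0.013,0,0],[0,0,0],1],[[-0.016,0,0],[0,0,0],1],[[-0.018,0,0],[0,0,0],1],[[-0.02,0,0],[0,0,0],1]]'
python3 chk.py
```

```text
time: 5.22
position: [0.5956, -0.0657, 0.204]
ee_rot: [-1.571, -0.003, 2.978]
ft_force: [-3.2, 1.0, -0.2]
finger_gap: 0.005
(223.0, 320.73333740234375, 15.558731079101562, np.int32(725)) (np.float64(0.00031524637055105613), np.float64(0.9350000000000007))
yellow (295.5, 252.0, 11.280613899230957, np.int32(112)) black (126.53225708007812, 273.5, 15.540404319763184, np.int32(215))
```

View pics/s5.png

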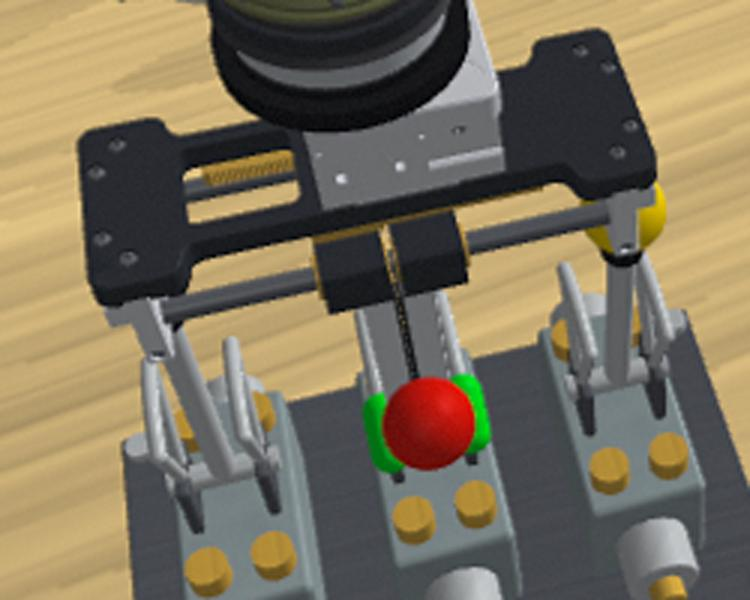

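The finger is touching and the lever gives at about 3 N, now reading 0.935. Black and yellow stand as before, only partly hidden by the gripper. I'll go 4 mm further, then back off.

```bash
python3 -m handwheel '[[[-0.002,0,0],[0,0,0],1],[[-0.004,0,0],[0,0,0],1],[[-0.004,0,0],[0,0,0],1]]'
python3 chk.py
python3 -m handwheel '[[[0.015,0,0],[0,0,0],1],[[0.04,0,0],[0,0,0],1],[[0.07,0,0],[0,0,0],1],[[0.1,0,0],[0,0,0],1],[[0.13,0,0],[0,0,0],1],[[0.16,0,0],[0,0,0],1],[[0.185,-0.01,0],[0,0,0],1],[[0.19,-0.02,0],[0,0,0],1],[[0.19,-0.02,0],[0,0,0],1],[[0.19,-0.02,0],[0,0,0],1]]'
python3 chk.py
```

```text
time: 5.52
position: [0.6001, -0.0664, 0.2039]
ee_rot: [-1.571, -0.002, 2.978]
ft_force: [-1.5, 0.4, 0.7]
finger_gap: 0.005
(223.21746826171875, 324.7973937988281, 15.551164627075195, np.int32(729)) (np.float64(0.0010407504455813086), np.float64(0.9650000000000007))
yellow (297.5, 252.0, 9.34087085723877, np.int32(63)) black (129.5, 272.0, 17.44286346435547, np.int32(221))
time: 6.4
position: [0.4136, -0.0358, 0.2251]
ee_rot: [-1.571, 0.0, 2.978]
ft_force: [0.9, -0.5, -0.3]
finger_gap: 0.007
(223.06121826171875, 325.051025390625, 15.620795249938965, np.int32(724)) (np.float64(0.0012202269030703213), np.float64(0.9650000000000007))
yellow (287.625, 249.75, 14.429346084594727, np.int32(644)) black (127.69230651855469, 272.0, 15.858200073242188, np.int32(733))
```

View pics/s5.png

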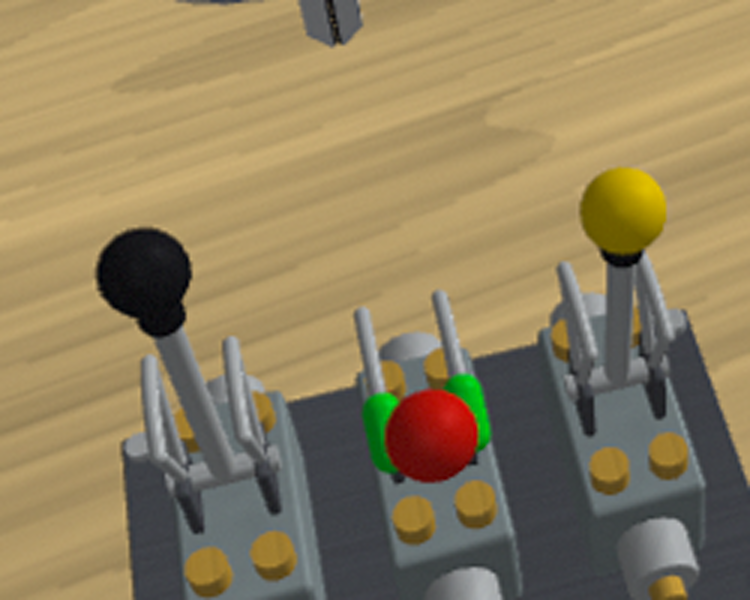

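The red lever stays at about 0.965 with nothing touching it. Black and yellow are at their starting pixels, and the fingers are well clear.

```bash
python3 -c "
from bench import order; print(order.job_done())"
```

```text
the job is handed in; nothing more can be done
None
```

I pushed the red lever forward with closed fingers, past its detent and into the float notch at the green end. I then backed the gripper well clear and handed the job in at about 6.5 s. `order.job_done()` gives no verdict, so the result rests on the checks below.

- **Red lever:** After the first push it came to rest at about 0.90–0.92 rad by camera. That was too close to the 0.90 limit given roughly 2 mm calibration error, and below the 0.93 notch edge. A second gentle push of about 3 N moved it on, and it now rests at about 0.965 rad, unchanged after the gripper withdrew. That last reading comes from one camera only, with a 1.2 mm fit residual.
- **Black and yellow levers:** Both knobs were back at their starting pixels to within about 0.1 px in the final scene picture. The gripper partly hid them during the pushes, so their positions could not be measured well then.
- **Forces:** The highest wrist force I read was about 32 N, while pushing through the detent. That is more than the 12 N quoted for the detent. I saw no sign of the gripper touching another lever, and the force dropped to zero once the lever passed the ridge.

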